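# Take the dry cup off the drying plate

### The job

Both drying plates are switched on; one holds a dark, still damp cup and the other a pale cup that has dried. First switch off the plate under the pale, dry cup, then slide its round wooden bat (board), with the cup left standing on it and without lifting either, along the bench until the bat lies wholly on the cork mat. Leave the damp cup and its bat where they are with their plate switched on, and do not disturb the other things on the bench.

Things in the scene. Friction and masses are not known exactly. Their poses are not given: they have to be found in the camera images.
- station_left: drying station on the robot's left: dark steel warming plate 150 x 150 mm with a bright rim, flush with the bench (things slide over it freely); behind it a white switch box 50 x 50 mm, 42 mm high. Origin: plate centre at bench height, z up; the box centre lies 125 mm along +x (away from the robot at yaw 0). Fixed.
- station_right: drying station on the robot's right: dark steel warming plate 150 x 150 mm with a bright rim, flush with the bench (things slide over it freely); behind it a white switch box 50 x 50 mm, 42 mm high. Origin: plate centre at bench height, z up; the box centre lies 125 mm along +x (away from the robot at yaw 0). Fixed.
- lever_left (a joint): toggle switch of the left station: steel stick with an orange grip (22 mm thick, ending 66 mm from the pivot), pivoted on the middle of its box top, 42 mm above the bench, swinging sideways. 0 = off: leans 0.6 rad to the station's -y (robot's right, red mark); 1.2 = on: leans 0.6 rad to +y (robot's left, green mark). Past 0.6 it falls home by itself; 2 N moves it.
- lever_right (a joint): toggle switch of the right station: steel stick with an orange grip (22 mm thick, ending 66 mm from the pivot), pivoted on the middle of its box top, 42 mm above the bench, swinging sideways. 0 = off: leans 0.6 rad to the station's -y (robot's right, red mark); 1.2 = on: leans 0.6 rad to +y (robot's left, green mark). Past 0.6 it falls home by itself; 2 N moves it.
- lever_left_tip (a point): point in the orange grip of the left station's switch, 60 mm from the pivot along the stick
- lever_right_tip (a point): point in the orange grip of the right station's switch, 60 mm from the pivot along the stick
- mat: round cork mat, 180 mm across, lying between the two plates, flush with the bench (things slide onto it freely). Origin: its centre, at bench height. Fixed.
- bat_dry: round pale wooden bat (board), 140 mm across, 22 mm thick, about 0.2 kg, carrying the pale, dry cup and lying flat on one of the two warming plates. Origin: centre of the underside, z up. Loose.
- bat_damp: round pale wooden bat (board), 140 mm across, 22 mm thick, about 0.2 kg, carrying the dark brown, damp cup and lying flat on one of the two warming plates. Origin: centre of the underside, z up. Loose.
- cup_dry: pale cream (clay that has dried) cup, 60 mm across the rim, 50 mm high, narrower at the foot, open on top, standing loose near the middle of its bat. Origin: centre of the underside, z up.
- cup_damp: dark brown (clay still damp) cup, 60 mm across the rim, 50 mm high, narrower at the foot, open on top, standing loose near the middle of its bat. Origin: centre of the underside, z up.
- glaze_jar: white jar with a blue cap, 64 mm across, 85 mm high, beyond the mat. Origin: centre of underside. Bystander.
- brush: brush, 160 mm long, lying beyond the mat. Bystander.
- spatula: spatula, 200 mm long, lying at the robot's left. Bystander.
- red_bowl: red bowl, 110 mm across, 50 mm high, at the robot's right. Bystander.
- bottle: clear bottle with a yellow cap, 60 mm across, 160 mm high, far right. Bystander.
- white_cup: white cup, 66 mm across, 75 mm high, far left. Bystander.
Mind the look-alikes: they are no part of the job. What is shaped like the bat_dry but green is not meant. Leave any yellow look-alike of the cup_damp alone.

How it is judged:
On the way, in this order (a step that is already met when the one before it is completed fails the run):
1. the switch of the plate under the dry cup is off while the bat still lies on that plate (((horizontal distance between bat_damp and station_right below 0.06 m and value of joint lever_left below 0.2 rad and horizontal distance between bat_dry and station_left below 0.04 m) or (horizontal distance between bat_damp and station_left below 0.06 m and value of joint lever_right below 0.2 rad and horizontal distance between bat_dry and station_right below 0.04 m))), for 0.2 s.
2. the dry cup's bat lies wholly on the cork mat (horizontal distance between bat_dry and mat below 0.021 m and angle between cup_dry's own z axis and vertical below 0.1 rad and horizontal distance between cup_dry and bat_dry below 0.035 m and height (world z) of cup_dry above 0.017 m), for 0.2 s.
At the end, for the whole second after the job is handed in: Dry cup's bat flat and at rest within 21 mm of the mat's centre, its cup upright on it within 35 mm of its centre; the switch of the plate it left off (< 0.2); the damp cup upright on its bat, that bat within 25 mm of its plate's centre, and that plate's switch on (> 1.0) (all of step 2 and height (world z) of bat_dry below 0.005 m and angle between bat_dry's own z axis and vertical below 0.05 rad and linear speed of each of bat_dry, cup_dry below 0.02 m/s and angle between cup_damp's own z axis and vertical below 0.1 rad and horizontal distance between cup_damp and bat_damp below 0.035 m and ((horizontal distance between bat_damp and station_right below 0.06 m and value of joint lever_left below 0.2 rad and value of joint lever_right above 1 rad and horizontal distance between bat_damp and station_right below 0.025 m) or (horizontal distance between bat_damp and station_left below 0.06 m and value of joint lever_right below 0.2 rad and value of joint lever_left above 1 rad and horizontal distance between bat_damp and station_left below 0.025 m))); the robot touches nothing.
It fails at once if the switch of the damp cup's plate is moved out of on ((horizontal distance between bat_damp and station_right below 0.06 m and value of joint lever_right below 0.9 rad) or (horizontal distance between bat_damp and station_left below 0.06 m and value of joint lever_left below 0.9 rad)).
It fails at once if the damp cup or its bat is shifted by more than 15 mm (distance of any of bat_damp, cup_damp from where it was at the start of the episode above 0.015 m).
It fails at once if the dry cup is tipped by more than 0.35 rad (angle between cup_dry's own z axis and vertical above 0.35 rad).
It fails at once if the dry cup or its bat is lifted by more than 13 mm (height (world z) of bat_dry above 0.013 m or height (world z) of cup_dry above 0.035 m).
It fails at once if a bystander is shifted by more than 30 mm (distance of any of glaze_jar, brush, spatula, red_bowl, bottle, white_cup from where it was at the start of the episode above 0.03 m).
It also fails if it takes over 56 s, if anything falls off the work surface, if the arm or the gripper's body presses on something with over 40 N, if the wrist force passes 120 N, or if a joint passes its speed limit or range.

### The arm

A 6-joint arm with a two-finger parallel gripper is mounted at the origin on the work surface. World frame = base frame: x ahead of the robot, y to its left, z up, the work surface at z = 0. Lengths are in m, angles in rad, forces in N, time in s.
With the tool pointing down it reaches from about 0.35 to 0.875 m from the base axis. Payload 4.2 kg.
Tool frame: the origin (TCP) lies at the very end of the fingers, on their centre line; the grasp point (between the pads) lies 19 mm behind it (env.hold_point_z is the distance from the TCP to the grasp point, in m); x points along the fingers, z is the direction in which the jaws open and shut, and the axes are right-handed (so a half turn about x gives the same grasp; the last joint's range is limited). The gripper opens to 85 mm and grips with 20 to 120 N. Pads are 22 mm wide; open, the fingers measure 114 mm over their backs; the gripper's body (76 mm by 85 mm) begins 54 mm behind the grasp point. The pads swing forward as they close: fully open they stand 13 mm farther back than shut.
Start: joints at [-0.962, 0.385, 0.008, 0, -1.194, -0.259], TCP at [0.214, -0.587, 0.231] pointing down, gripper open.
Joint ranges: [-3.14, 3.14], [-1.21, 2.06], [-1.07, 1.41], [-3.16, 2.05], [-2.99, -0.16], [-3.1, 3.1]. Speed limits (rad/s): [2.79, 2.79, 3.14, 3.14, 3.14, 3.14].

### API

Orientations are given as a rotation vector (axis times angle).
In Python, from station import sensors, cams, job_done, env gives the robot as it stands.
- The arm moves only by the shell command python3 -m creep 'ROWS' [FORCE]. ROWS is JSON, a list of rows, each an object with "delta_pos": the shift along the tool's x, y, z in cm, a list of three; "twist": the turn, a rotation vector about the tool's x, y, z in rad, a list of three; "jaw": the opening, from -1 (shut) to 1 (fully open). A call has 1 to 12 rows; each row is the pose to reach, as a shift and turn from the pose measured when the call began, along the tool's axes at that moment; what a row does not reach only later rows make up. A row lasts 1/8 s, in which the tool goes at most 62.5 mm and 10.7 degrees, less where a joint would pass 70% of its speed; a pose out of reach is approached as far as the arm can. A call with a gripper value outside its range is refused whole. The fingers move at their own pace and stop on an object; FORCE is the grip in N (left out, the last holds). Time passes only in rows, so rows that repeat a pose let the fingers close. It gives the time, the measured TCP pose, the force and the opening at its end, in the units of the state.
- sensors.observe(): the state, without advancing time (a new reading comes with each control period).
- cams.snapshot(name): name is "side" or "top"; returns the picture (400x640x3 uint8, red, green, blue); there is no depth.
- cams.camera_params(name): a dict with "fx", "fy", "cx", "cy" (pixels), "k1" (the pictures are not rectified: a ray, as slopes to the right and down, at radius r is drawn at 1 + k1 r^2 times it, then the intrinsics apply), "world_from_camera" (4x4, takes a point from camera to world coordinates). Camera axes: x right, y up, looking along -z (the intrinsics and any distortion apply to the point x, -y, -z); pixel columns grow to the right and rows downward; lengths in m; the calibration is good to about 2 mm. A picture is of the moment at which its call begins. camera_params takes no time and is no camera call.
- job_done(): hands the job in, once; it reports no verdict.
The state is a dict: "t": time; "joints": joint angles; "qd": joint speeds; "tau": joint torques, N m; "position": TCP position; "orientation": TCP orientation; "ft_force": force on the tool from outside, world axes, zero at the start; "ft_torque": the same for the moment, N m; "width": finger opening in m.
Only numpy, scipy, OpenCV 4.12 (cv2) and the standard library are available. Lean on these libraries where they do the work, as an engineer would, in place of code of your own. Each camera call takes 0.05 s, during which the arm holds its last target. There are 200 camera calls.

## Working session

There is one attempt and no reset: what is moved stays moved. The work goes in short steps, Python scripts to look and compute and a shell command to move; the robot and the scene stay as the last step left them, time stands still between calls to the robot, and variables do not carry over. Pictures are saved under pics/ and viewed, about 8 in all and at most 12, crops included, and the job is handed in when it is done.

```bash
mkdir -p pics; ls; cat > h.py <<'E'
import numpy as np, cv2
from station import sensors, cams, job_done, env
from scipy.spatial.transform import Rotation as R
def snap(n,f):
    im=cams.snapshot(n); cv2.imwrite('pics/'+f,im[:,:,::-1]); return im
def ray(n,px):
    p=cams.camera_params(n); K=np.array([[p['fx'],0,p['cx']],[0,p['fy'],p['cy']],[0,0,1.]])
    u=cv2.undistortPoints(np.array(px,float).reshape(-1,1,2),K,np.array([p['k1'],0,0,0]))[:,0]
    T=np.array(p['world_from_camera']); d=np.c_[u[:,0],-u[:,1],-np.ones(len(u))]@T[:3,:3].T
    return T[:3,3],d
def plane(n,px,z):
    o,d=ray(n,px); return o+d*((z-o[2])/d[:,2])[:,None]
def proj(n,X):
    p=cams.camera_params(n); T=np.linalg.inv(np.array(p['world_from_camera'])); c=np.atleast_2d(X)@T[:3,:3].T+T[:3,3]
    s=np.c_[c[:,0],-c[:,1]]/-c[:,2:]; s=s*(1+p['k1']*(s**2).sum(1))[:,None]
    return s*[p['fx'],p['fy']]+[p['cx'],p['cy']]
def tool(target): # world shift -> tool cm
    s=sensors.observe(); return R.from_rotvec(s['orientation']).inv().apply(np.array(target)-s['position'])*100
E
python3 - <<'E'
from h import *
a=snap('top','top1.png'); b=snap('side','side1.png')
s=sensors.observe(); print(s['position'],R.from_rotvec(s['orientation']).as_matrix().round(3),s['width'],s['t'])
for n in('top','side'): print(n,np.round(cams.camera_params(n)['world_from_camera'],3))
E
```

```text
pics
[ 0.21402715 -0.58664955  0.230332  ] [[-0.001 -0.94  -0.343]
 [ 0.002 -0.343  0.94 ]
 [-1.     0.     0.002]] 0.08556026156252898 0.1
top [[-0.019  0.994 -0.105  0.4  ]
 [-1.    -0.019 -0.006 -0.009]
 [-0.008  0.105  0.994  1.124]
 [ 0.     0.     0.     1.   ]]
side [[-1.    -0.014 -0.011  0.472]
 [ 0.003 -0.756  0.655  0.944]
 [-0.017  0.654  0.756  1.183]
 [ 0.     0.     0.     1.   ]]
```

View pics/top1.png

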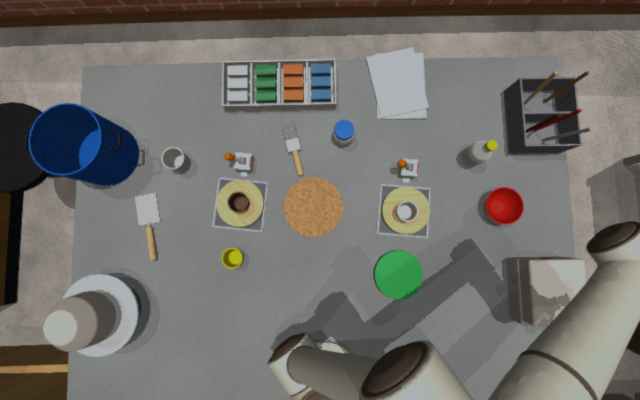

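View pics/side1.png

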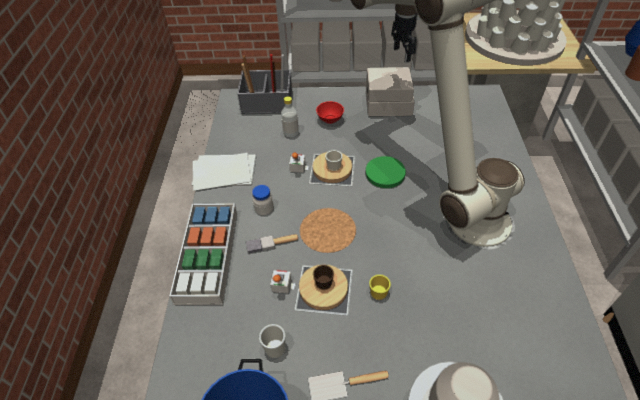

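Top view: candidates for the dry bat are the pale bat with the pale cup (405,210), the pale bat with the dark cup (240,203, damp), and the green disc (398,274, decoy). The yellow cup (232,258) is a decoy too, and the white cup (174,159) a bystander. I choose (405,210) on the right station, so its switch is the orange grip at (402,164). Next I measure and check a crop.

```bash
python3 - <<'E'
from h import *
a=cv2.imread('pics/top1.png'); b=cv2.imread('pics/side1.png')
def cent(n,im,lo,hi,box,z,name):
    hsv=cv2.cvtColor(im,cv2.COLOR_BGR2HSV); x0,y0,x1,y1=box
    m=np.zeros(hsv.shape[:2],np.uint8); m[y0:y1,x0:x1]=cv2.inRange(hsv,lo,hi)[y0:y1,x0:x1]
    c=max(cv2.findContours(m,0,2)[0],key=cv2.contourArea)
    (e,ax,_)=cv2.fitEllipse(cv2.convexHull(c)) if len(c)>=5 else (c[:,0].mean(0),0,0)
    M=c[:,0].mean(0)
    print(name,n,np.round(e,1),np.round(ax,1),plane(n,[e],z).round(4)[0]); return e
W=((12,60,110),(32,200,255))
cent('top',a,*W,(375,180,435,240),.022,'bat_dry')
cent('top',a,*W,(212,178,268,232),.022,'bat_damp')
cent('side',b,*W,(305,140,360,185),.022,'bat_dry')
cent('top',a,(5,60,60),(20,220,255),(280,174,348,240),0,'mat')
cent('side',b,(5,60,60),(20,220,255),(298,205,360,255),0,'mat')
O=((2,170,100),(16,255,255)) 
for nm,bt,bs in(('leverR',(392,150,425,185),(285,148,305,175)),('leverL',(220,145,260,175),(268,268,295,298))):
    e=cent('top',a,*O,bt,.09,nm); f=cent('side',b,*O,bs,.09,nm)
    o,d=ray('top',[e]);p,g=ray('side',[f]); d=d[0];g=g[0]
    s=np.linalg.lstsq(np.c_[d,-g],p-o,rcond=None)[0]; print(nm,'tri',(o+d*s[0]).round(4),(p+g*s[1]).round(4))
# plate right bright rim
hsv=cv2.cvtColor(a,cv2.COLOR_BGR2HSV)
c1=cv2.resize(a[140:250,360:450],None,fx=5,fy=5,interpolation=3); c2=cv2.resize(b[135:200,270:370],None,fx=5,fy=5,interpolation=3)
h=max(c1.shape[0],c2.shape[0]); 
cv2.imwrite('pics/c.png',cv2.resize(np.hstack([c1,cv2.copyMakeBorder(c2,0,h-c2.shape[0],0,0,0)]),None,fx=.84,fy=.84))
E
```

```text
bat_dry top [405.5 210.3] [46.7 48. ] [ 0.4725 -0.2467  0.022 ]
bat_damp top [239.8 203. ] [46.7 47.6] [0.5032 0.2394 0.022 ]
bat_dry side [331.8 165.4] [29.  39.5] [ 0.4746 -0.2427  0.022 ]
mat top [312.8 206.5] [59.9 60.2] [0.4905 0.0252 0.    ]
mat side [327.4 230. ] [44.9 56.2] [0.491 0.028 0.   ]
leverR top [401.9 163.2] [6.  8.4] [ 0.5995 -0.2277  0.09  ]
leverR side [294.7 155.2] [3.6 4.6] [ 0.6003 -0.2255  0.09  ]
leverR tri [ 0.6    -0.2283  0.0872] [ 0.6006 -0.2284  0.0874]
leverL top [228.8 156.5] [ 6.3 10.2] [0.6284 0.2554 0.09  ]
leverL side [276.9 277.7] [5.2 6.2] [0.6279 0.2598 0.09  ]
leverL tri [0.6294 0.2566 0.0852] [0.6286 0.2567 0.085 ]
```

View pics/c.png

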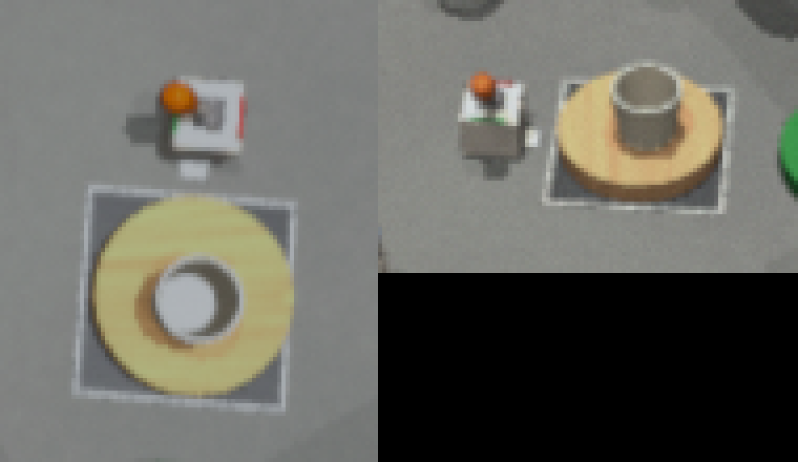

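The crop confirms the pale cup on the right station, with its lever leaning to the green (on) side. Plan: first turn the tool so the jaw axis is perpendicular to the push line and go above and left of the lever.

```bash
python3 - <<'E'
from h import *
print(tool([.60,-.17,.2]).round(2))
p=plane('top',np.array([[89,187],[296,203],[284,409],[74,393]])/4.2+[360,140],0); c=p.mean(0);u=(p[0]+p[1]-p[2]-p[3]);u/=np.linalg.norm(u)
print(p.round(3),c,u,'box',c+.125*u,'lever on tip',c+.125*u+.034*np.array([-u[1],u[0],0]))
E
```

```text
[  3.08 -50.53  25.92]
[[ 0.553 -0.182  0.   ]
 [ 0.539 -0.329  0.   ]
 [ 0.392 -0.314  0.   ]
 [ 0.406 -0.166  0.   ]] [ 0.47248689 -0.24770623  0.        ] [ 0.99433607 -0.10628162  0.        ] box [ 0.59677889 -0.26099143  0.        ] lever on tip [ 0.60039247 -0.22718401  0.        ]
```

```bash
python3 -m creep '[{"delta_pos":[0.2,-4,2],"twist":[-0.1,0,0],"jaw":-1},{"delta_pos":[0.5,-8.5,4.3],"twist":[-0.2,0,0],"jaw":-1},{"delta_pos":[0.7,-13,6.5],"twist":[-0.3,0,0],"jaw":-1},{"delta_pos":[1,-17,8.7],"twist":[-0.4,0,0],"jaw":-1},{"delta_pos":[1.3,-21.5,11],"twist":[-0.5,0,0],"jaw":-1},{"delta_pos":[1.5,-26,13.3],"twist":[-0.6,0,0],"jaw":-1},{"delta_pos":[1.8,-30.5,15.6],"twist":[-0.7,0,0],"jaw":-1},{"delta_pos":[2,-35,18],"twist":[-0.8,0,0],"jaw":-1},{"delta_pos":[2.3,-39.5,20.3],"twist":[-0.9,0,0],"jaw":-1},{"delta_pos":[2.6,-44,22.6],"twist":[-1.0,0,0],"jaw":-1},{"delta_pos":[3,-48,24.6],"twist":[-1.1,0,0],"jaw":-1},{"delta_pos":[3.1,-50.5,25.9],"twist":[-1.157,0,0],"jaw":-1}]'; python3 - <<'E'
from h import *
s=sensors.observe(); print(s['position'],R.from_rotvec(s['orientation']).as_matrix().round(3),s['width'],s['t'],s['joints'])
print(tool([.60,-.175,.07]).round(2),tool([.60,-.28,.07]).round(2))
E
```

```text
t: 1.6
position: [0.6004, -0.1686, 0.1988]
orientation: [-2.187, 0.065, 2.192]
ft_force: [-0.3, -0.6, 0.7]
width: -0.0004
[ 0.60044991 -0.16862797  0.19882957] [[-0.003 -0.061 -0.998]
 [ 0.002 -0.998  0.061]
 [-1.    -0.002  0.003]] -0.0003736353308288575 1.6 [-0.0156801   0.40706774 -0.04034749 -0.00225913 -1.12593352 -0.04425129]
[12.88  0.66 -0.03] [12.86 11.14 -0.67]
```

Orientation is as wanted (tool y ≈ −y world, x down). Down, then sweep.

```bash
python3 -m creep '[{"delta_pos":[4,0,0],"twist":[0,0,0],"jaw":-1},{"delta_pos":[8,0,0],"twist":[0,0,0],"jaw":-1},{"delta_pos":[11,0.2,0],"twist":[0,0,0],"jaw":-1},{"delta_pos":[12.6,0.5,0],"twist":[0,0,0],"jaw":-1},{"delta_pos":[12.6,2,-0.1],"twist":[0,0,0],"jaw":-1},{"delta_pos":[12.6,4,-0.2],"twist":[0,0,0],"jaw":-1},{"delta_pos":[12.6,5.5,-0.3],"twist":[0,0,0],"jaw":-1},{"delta_pos":[12.6,7,-0.4],"twist":[0,0,0],"jaw":-1},{"delta_pos":[12.6,8.5,-0.5],"twist":[0,0,0],"jaw":-1},{"delta_pos":[12.6,10,-0.6],"twist":[0,0,0],"jaw":-1},{"delta_pos":[12.6,10.5,-0.6],"twist":[0,0,0],"jaw":-1},{"delta_pos":[12.6,10.5,-0.6],"twist":[0,0,0],"jaw":-1}]'
python3 -m creep '[{"delta_pos":[0,-1,0],"twist":[0,0,0],"jaw":-1},{"delta_pos":[-4,-2,0],"twist":[0,0,0],"jaw":-1},{"delta_pos":[-8,-2,0],"twist":[0,0,0],"jaw":-1},{"delta_pos":[-12,-2,0],"twist":[0,0,0],"jaw":-1},{"delta_pos":[-15,-2,0],"twist":[0,0,0],"jaw":-1},{"delta_pos":[-15,-2,0],"twist":[0,0,0],"jaw":-1}]'
python3 - <<'E'
from h import *
a=cv2.cvtColor(snap('side','side2.png'),4); snap('top','top2.png')
cv2.imwrite('pics/c2.png',cv2.resize(a[100:260,230:400],None,fx=3,fy=3,interpolation=3))
print(tool([.47,-.36,.2]).round(2))
E
```

```text
t: 3.1
position: [0.5998, -0.2638, 0.0726]
orientation: [-2.178, 0.05, 2.188]
ft_force: [-0.4, 34.4, 10.2]
width: 0.0005
t: 3.85
position: [0.6029, -0.2473, 0.2261]
orientation: [-2.186, 0.053, 2.182]
ft_force: [-0.9, -0.1, -0.2]
width: 0.0001
[ 2.11 12.18 12.38]
```

View pics/c2.png

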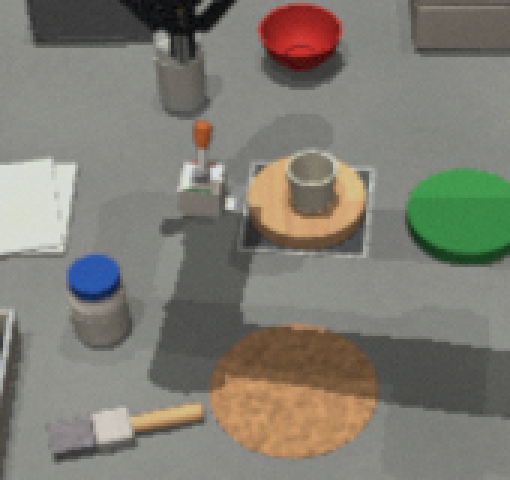

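The lever now leans to the far (red, off) side; the bat and cup are unmoved. Verify numerically and compute the approach.

```bash
python3 - <<'E'
from h import *
a=cv2.imread('pics/top2.png'); b=cv2.imread('pics/side2.png')
def c(im,box):
    x0,y0,x1,y1=box; m=cv2.inRange(cv2.cvtColor(im,40)[y0:y1,x0:x1],(2,170,100),(16,255,255)); v,u=np.nonzero(m); return len(u),[u.mean()+x0,v.mean()+y0] if len(u) else None
n,f=c(b,(285,135,310,165)); print(n,f); print('tip at z .0915 side',plane('side',[f],.0915))
print('pred off tip px',proj('side',[.593,-.295,.0915]))
print(tool([.4665,-.35,.15]).round(2),tool([.4665,-.35,.003]).round(2))
E
```

```text
31 [np.float64(297.03225806451616), np.float64(144.1290322580645)]
tip at z .0915 side [[ 0.5943376 -0.2796548  0.0915   ]]
pred off tip px [[297.5913738  141.17812545]]
[ 7.13 11.28 12.76] [21.83 11.5  12.67]
```

```bash
python3 -m creep '[{"delta_pos":[1,1.5,2],"twist":[0,0,0],"jaw":0.4},{"delta_pos":[2,3,4],"twist":[0,0,0],"jaw":0.4},{"delta_pos":[3,5,6.5],"twist":[0,0,0],"jaw":0.4},{"delta_pos":[4,7,9],"twist":[0,0,0],"jaw":0.4},{"delta_pos":[5.5,9,11.5],"twist":[0,0,0],"jaw":0.4},{"delta_pos":[7,11,13],"twist":[0,0,0],"jaw":0.4},{"delta_pos":[7.5,11.2,13],"twist":[0,0,0],"jaw":0.4},{"delta_pos":[7.5,11.2,13],"twist":[0,0,0],"jaw":0.4}]'; python3 - <<'E'
from h import *
s=sensors.observe();print(s['width'],tool([.4665,-.35,.003]).round(2),R.from_rotvec(s['orientation']).as_matrix().round(3))
E
```

```text
t: 4.95
position: [0.4639, -0.3489, 0.1452]
orientation: [-2.174, 0.05, 2.19]
ft_force: [0.8, -0.1, 0.0]
width: 0.0596
0.0596481707843565 [14.21  0.31 -0.38] [[-0.007 -0.062 -0.998]
 [ 0.016 -0.998  0.062]
 [-1.    -0.016  0.008]]
```

```bash
python3 - <<'E'
from h import *
a=snap('top','top3.png')[:,:,::-1].copy(); b=snap('side','side3.png')[:,:,::-1].copy()
def c(im,box):
    x0,y0,x1,y1=box; m=cv2.inRange(cv2.cvtColor(im,40)[y0:y1,x0:x1],(2,170,80),(16,255,255)); v,u=np.nonzero(m); return len(u),[u.mean()+x0,v.mean()+y0] if len(u) else None
for n,im,bx in(('top',a,(392,145,435,185)),('side',b,(280,130,310,165))):
    k,f=c(im,bx); print(n,k,f)
    if f: print(plane(n,[f],.0872),'pred',proj(n,[.593,-.291,.0865]))
cv2.imwrite('pics/c3.png',np.hstack([cv2.resize(a[130:250,350:450],(500,600),interpolation=3),cv2.resize(b[125:215,265:310],(300,600),interpolation=3)]))
E
```

```text
top 0 None
side 30 [np.float64(297.0), np.float64(144.0)]
[[ 0.59495823 -0.28514752  0.0872    ]] pred [[297.63971429 143.01926728]]
```

View pics/c3.png

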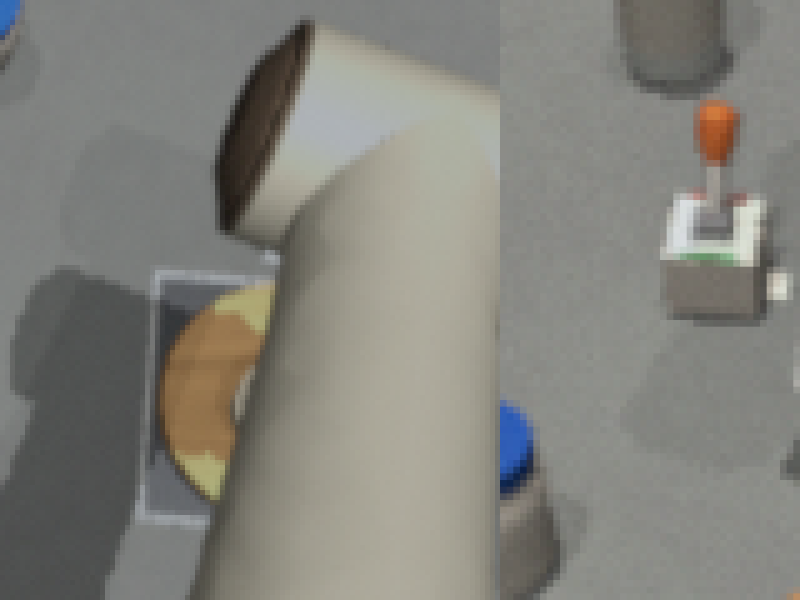

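The grip's upper end (row ≈140 in the side view) matches the predicted off position (139.6), so the lever is at its off stop. Now go down behind the bat.

```bash
python3 -m creep '[{"delta_pos":[4,0.1,-0.1],"twist":[0,0,0],"jaw":0.4},{"delta_pos":[8,0.2,-0.3],"twist":[0,0,0],"jaw":0.4},{"delta_pos":[11,0.3,-0.4],"twist":[0,0,0],"jaw":0.4},{"delta_pos":[13,0.3,-0.4],"twist":[0,0,0],"jaw":0.4},{"delta_pos":[13.9,0.3,-0.4],"twist":[0,0,0],"jaw":0.4},{"delta_pos":[13.9,0.3,-0.4],"twist":[0,0,0],"jaw":0.4},{"delta_pos":[13.9,0.3,-0.4],"twist":[0,0,0],"jaw":0.4}]'; python3 - <<'E'
from h import *
s=sensors.observe();p=s['position'];d=np.array([.064,.998,0])
a=snap('top','top4.png')[:,:,::-1].copy(); b=snap('side','side4.png')[:,:,::-1].copy()
cv2.imwrite('pics/c4.png',cv2.resize(b[130:210,290:390],(750,600),interpolation=3))
print(tool([.491-.064*.075,.0265-.075,.006]).round(2),R.from_rotvec(s['orientation']).as_matrix().round(3))
E
```

```text
t: 5.92
position: [0.4689, -0.3501, 0.0083]
orientation: [-2.18, 0.05, 2.187]
ft_force: [0.8, -0.5, -0.1]
width: 0.0597
[  0.66 -30.21   0.08] [[-0.003 -0.06  -0.998]
 [ 0.014 -0.998  0.06 ]
 [-1.    -0.014  0.004]]
```

View pics/c4.png

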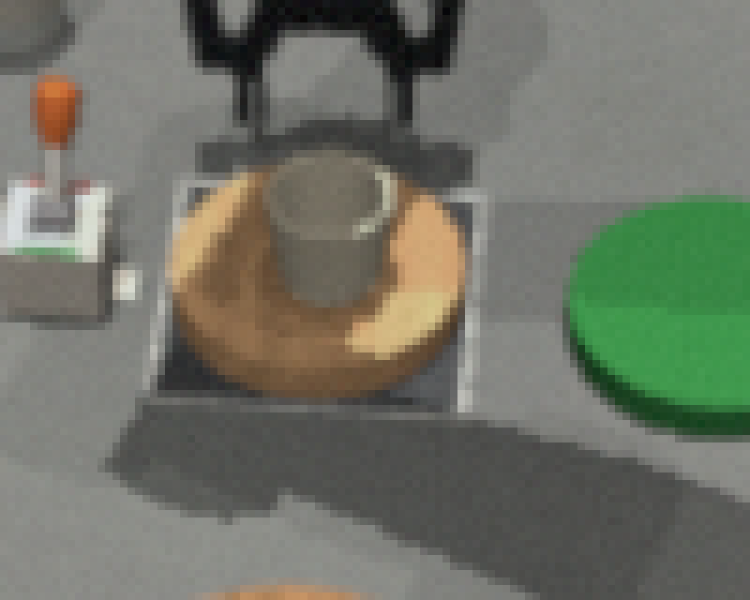

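The fingers straddle the bat rim symmetrically behind it (finger ends near px (323,148) and (344,148)), clear of the cup. Lower slightly, and push slowly.

```bash
python3 -m creep '[{"delta_pos":[0.4,0,0],"twist":[0,0,0],"jaw":0.4},{"delta_pos":[0.5,-1,0],"twist":[0,0,0],"jaw":0.4},{"delta_pos":[0.5,-1.8,0],"twist":[0,0,0],"jaw":0.4},{"delta_pos":[0.5,-2.4,0],"twist":[0,0,0],"jaw":0.4},{"delta_pos":[0.5,-3,0],"twist":[0,0,0],"jaw":0.4},{"delta_pos":[0.5,-3.7,0],"twist":[0,0,0],"jaw":0.4},{"delta_pos":[0.5,-4.5,0],"twist":[0,0,0],"jaw":0.4},{"delta_pos":[0.55,-5.4,0],"twist":[0,0,0],"jaw":0.4},{"delta_pos":[0.6,-6.4,0],"twist":[0,0,0],"jaw":0.4},{"delta_pos":[0.6,-7.4,0],"twist":[0,0,0],"jaw":0.4},{"delta_pos":[0.6,-8.2,0],"twist":[0,0,0],"jaw":0.4},{"delta_pos":[0.6,-8.7,0],"twist":[0,0,0],"jaw":0.4}]'; cat >> h.py <<'E'
def bat(im,n,mask=((12,60,90),(32,200,255)),ylo=-.33,yhi=.13):
    v,u=np.nonzero(cv2.inRange(cv2.cvtColor(im,41),*mask)); P=plane(n,np.c_[u,v],.022)
    k=(abs(P[:,0]-.48)<.1)&(P[:,1]>ylo)&(P[:,1]<yhi); m=np.zeros(im.shape[:2],np.uint8); m[v[k],u[k]]=255
    c=max(cv2.findContours(m,0,1)[0],key=cv2.contourArea); e=cv2.fitEllipse(cv2.convexHull(c)); return e[0],e[1],plane(n,[e[0]],.022)[0].round(4)
E
python3 - <<'E'
from h import *
a=snap('top','top5.png'); b=snap('side','side5.png')
print(sensors.observe()['width'],tool([.491-.064*.075,.0265-.075,.004]).round(2))
for n,i in(('top',a),('side',b)):
    try: print(bat(i,n))
    except Exception as e: print(e)
cv2.imwrite('pics/c5.png',cv2.resize(b[130:250,280:400,::-1],(600,600),interpolation=3))
E
```

```text
t: 7.52
position: [0.4741, -0.2626, 0.0037]
orientation: [-2.18, 0.05, 2.187]
ft_force: [-0.1, -2.5, 1.7]
width: 0.0596
0.059933064832496684 [  0.26 -21.43   0.06]
((312.7872314453125, 206.5393524169922), (59.92841720581055, 60.12449645996094), array([0.4887, 0.0245, 0.022 ]))
((327.4648742675781, 230.01846313476562), (44.831016540527344, 56.34456253051758), array([0.4906, 0.0451, 0.022 ]))
```

View pics/c5.png

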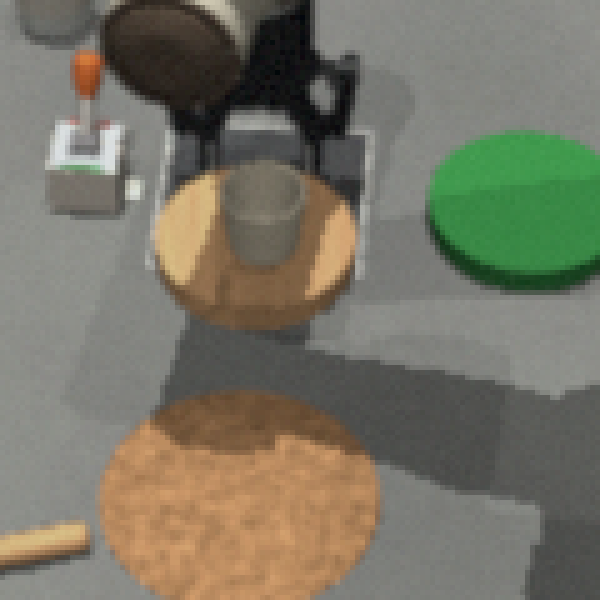

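The bat is sliding with the cup centred (cup at ~(333,173)), heading straight for the mat. Continue.

```bash
python3 -m creep '[{"delta_pos":[0,-0.5,0],"twist":[0,0,0],"jaw":0.4},{"delta_pos":[0,-1.3,0],"twist":[0,0,0],"jaw":0.4},{"delta_pos":[0,-2.3,0],"twist":[0,0,0],"jaw":0.4},{"delta_pos":[0,-3.3,0],"twist":[0,0,0],"jaw":0.4},{"delta_pos":[0.05,-4.3,0],"twist":[0,0,0],"jaw":0.4},{"delta_pos":[0.05,-5.3,0],"twist":[0,0,0],"jaw":0.4},{"delta_pos":[0.1,-6.3,0],"twist":[0,0,0],"jaw":0.4},{"delta_pos":[0.1,-7.3,0],"twist":[0,0,0],"jaw":0.4},{"delta_pos":[0.1,-8.3,0],"twist":[0,0,0],"jaw":0.4},{"delta_pos":[0.1,-9.2,0],"twist":[0,0,0],"jaw":0.4},{"delta_pos":[0.1,-9.8,0],"twist":[0,0,0],"jaw":0.4},{"delta_pos":[0.1,-10,0],"twist":[0,0,0],"jaw":0.4}]'
python3 -m creep '[{"delta_pos":[0,-0.5,0],"twist":[0,0,0],"jaw":0.4},{"delta_pos":[0,-1.3,0],"twist":[0,0,0],"jaw":0.4},{"delta_pos":[0,-2.3,0],"twist":[0,0,0],"jaw":0.4},{"delta_pos":[0,-3.3,0],"twist":[0,0,0],"jaw":0.4},{"delta_pos":[0.05,-4.3,0],"twist":[0,0,0],"jaw":0.4},{"delta_pos":[0.05,-5.3,0],"twist":[0,0,0],"jaw":0.4},{"delta_pos":[0.1,-6.3,0],"twist":[0,0,0],"jaw":0.4},{"delta_pos":[0.1,-7.2,0],"twist":[0,0,0],"jaw":0.4},{"delta_pos":[0.1,-7.8,0],"twist":[0,0,0],"jaw":0.4},{"delta_pos":[0.1,-8,0],"twist":[0,0,0],"jaw":0.4}]'
python3 - <<'E'
from h import *
a=snap('top','top6.png'); b=snap('side','side6.png')
print(tool([.491-.064*.075,.0265-.075,.004]).round(2))
cv2.imwrite('pics/c6.png',np.hstack([cv2.resize(i,(400,400),interpolation=3) for i in(a[160:260,260:360,::-1],b[170:270,280:380,::-1])]))
E
```

```text
t: 9.12
position: [0.4798, -0.1621, 0.0039]
orientation: [-2.179, 0.049, 2.188]
ft_force: [-0.7, -1.6, -0.7]
width: 0.0597
t: 10.38
position: [0.4846, -0.0819, 0.0041]
orientation: [-2.18, 0.049, 2.188]
ft_force: [0.1, -2.9, 2.1]
width: 0.0599
[ 0.05 -3.35  0.05]
```

View pics/c6.png

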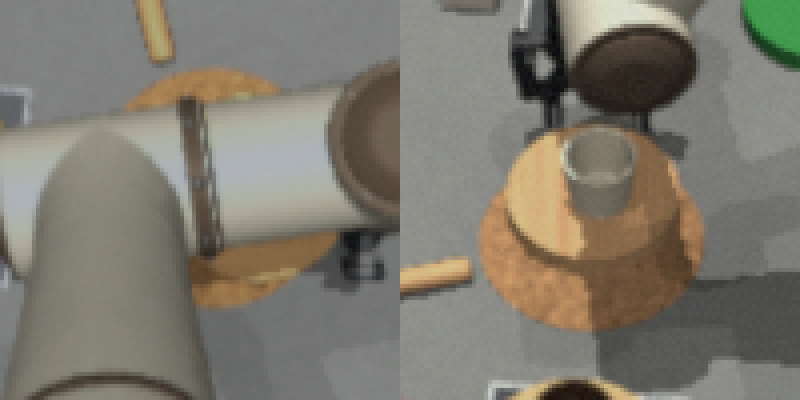

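Side view: the bat (centre ~ (328,217)) is just short of the mat's centre (327,230), cup upright.

```bash
python3 - <<'E'
from h import *
t=np.linspace(0,2*np.pi,200)
r=plane('side',[[328.1,217.2]],.022)[0]; print('seen centre',r)
for x,y in((.489,-.008),(.489,-.004)):
    P=proj('side',np.c_[x+.07*np.cos(t),y+.07*np.sin(t),0*t+.022]); print((x,y),((P.min(0)-[280,170])*4+[400,0]).round(),((P.max(0)-[280,170])*4+[400,0]).round())
E
```

```text
seen centre [ 0.48844505 -0.00666509  0.022     ]
(0.489, -0.008) [504. 122.] [679. 257.]
(0.489, -0.004) [504. 126.] [679. 261.]
```

```bash
python3 -m creep '[{"delta_pos":[0,-0.5,0],"twist":[0,0,0],"jaw":0.4},{"delta_pos":[0,-1.1,0],"twist":[0,0,0],"jaw":0.4},{"delta_pos":[0,-1.7,0],"twist":[0,0,0],"jaw":0.4},{"delta_pos":[0,-2.3,0],"twist":[0,0,0],"jaw":0.4},{"delta_pos":[0,-2.8,0],"twist":[0,0,0],"jaw":0.4},{"delta_pos":[0,-3.1,0],"twist":[0,0,0],"jaw":0.4},{"delta_pos":[0,-3.2,0],"twist":[0,0,0],"jaw":0.4},{"delta_pos":[0,-3.2,0],"twist":[0,0,0],"jaw":0.4}]'
python3 -m creep '[{"delta_pos":[0,1.5,0],"twist":[0,0,0],"jaw":0.4},{"delta_pos":[-0.2,4,0],"twist":[0,0,0],"jaw":0.4},{"delta_pos":[-2,8,0],"twist":[0,0,0],"jaw":0.4},{"delta_pos":[-6,12,0],"twist":[0,0,0],"jaw":0.4},{"delta_pos":[-11,16,0],"twist":[0,0,0],"jaw":0.4},{"delta_pos":[-15,20,0],"twist":[0,0,0],"jaw":0.4},{"delta_pos":[-19,25,2],"twist":[0,0,0],"jaw":0.4},{"delta_pos":[-21,30,5],"twist":[0,0,0],"jaw":0.4},{"delta_pos":[-22,34,8],"twist":[0,0,0],"jaw":0.4},{"delta_pos":[-22,36,10],"twist":[0,0,0],"jaw":0.4},{"delta_pos":[-22,36,10],"twist":[0,0,0],"jaw":0.4}]'
python3 - <<'E'
from h import *
a=snap('top','top7.png'); b=snap('side','side7.png')
for n,i in(('top',a),('side',b)):
    for k,(lo,hi) in dict(dry=(-.1,.13),damp=(.14,.33)).items():
      try: print(n,k,bat(i,n,((16,60,110),(32,200,255)),lo,hi))
      except Exception as e: print(e)
cv2.imwrite('pics/c7.png',np.vstack([cv2.resize(a[130:260,210:450,::-1],(540,292),interpolation=3),cv2.resize(b[130:315,240:390,::-1],(360,444),interpolation=3)[:,:,:] if 0 else cv2.resize(b[130:320,210:450,::-1],(540,308),interpolation=3)]))
E
```

```text
t: 11.48
position: [0.4866, -0.0499, 0.0045]
orientation: [-2.179, 0.049, 2.188]
ft_force: [0.1, -0.5, -0.1]
width: 0.0597
t: 12.85
position: [0.3638, -0.4083, 0.2196]
orientation: [-2.178, 0.053, 2.185]
ft_force: [1.2, 0.9, -0.5]
width: 0.0599
top dry ((312.7334899902344, 206.62171936035156), (59.058284759521484, 59.87028121948242), array([0.4885, 0.0247, 0.022 ]))
top damp ((239.72134399414062, 203.0392608642578), (46.67665100097656, 47.66155242919922), array([0.5032, 0.2395, 0.022 ]))
side dry ((327.12841796875, 225.45848083496094), (36.03055191040039, 44.83016586303711), array([0.4916, 0.0269, 0.022 ]))
side damp ((322.959228515625, 285.73272705078125), (43.66522216796875, 48.9193000793457), array([0.504 , 0.2457, 0.022 ]))
```

View pics/c7.png

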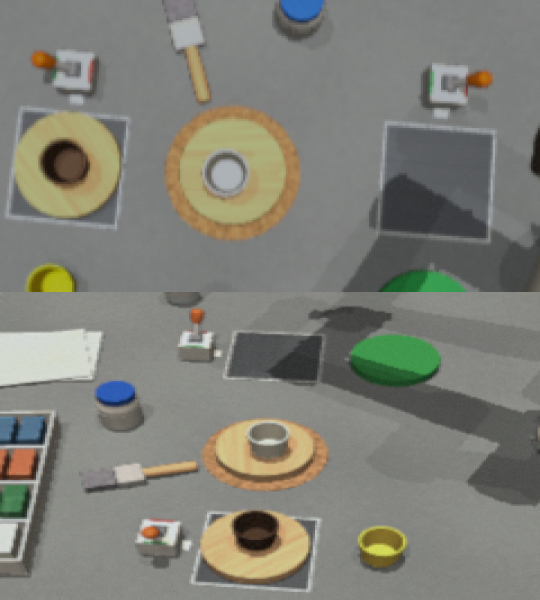

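The bat is ringed evenly by the mat (top crop centre ≈(233,171)) and the cup stands on it. The right lever leans to the red (off) side, and the left lever is still on with the damp cup unmoved.

```bash
python3 -c "
from station import *; job_done(); print(sensors.observe()['t'])"
```

```text
the job is handed in; nothing more can be done
the job is handed in; nothing more can be done
```

I switched off the right plate, the one under the pale cup. I then slid its bat onto the cork mat with two half-open fingers behind the rim, backed off, and handed the job in at about 13 s. The hand-in reported no verdict.

**Dry bat and cup:** The final side view puts the bat at (0.492, 0.027), against a mat centre of (0.491, 0.0265). The cup stands upright about 1 cm or less from the bat's centre.

**Damp side and bystanders:** The damp bat has not moved: 0.1 mm between first and last top views. Its switch is still on, and the brush and jar looked untouched. The other bystanders I did not measure at the end.

**Checks that disagreed or were weak:**
- **Top-view fit:** For the dry bat's final position it picked up the mat outline instead of the bat (60 px across, bat about 47), so I don't count it. I judged the centring from the side fit and the even ring of cork in the picture.
- **Right lever:** The centre of its grip sat about 1 px (roughly 6 mm) from the predicted off position. Its tip matched, and the final top view shows it leaning fully to the red side.
- **Force:** The lever sweep ended against the lever's stop at 34 N. That was the fingers, and it is below the limits.

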